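Lift a crystal from its specimen tray with tongs

TASK

I want to photograph the tall pointed crystal in the specimen tray without fingermarks: pick up the sprung tongs, close their tips on that crystal and lift it upright out of the tray. Finish while still holding it still in the closed tongs, at least 10 cm above the tray; do not let go. The gripper must never touch any of the three specimens itself; leave the other two in their pockets and everything else on the desk where it is.

Things in the scene. Friction and masses are not known exactly. Their poses are not given: they have to be found in the camera images.
- tongs: Sprung steel tongs lying flat on the desk, 210 mm long, 32 mm tall, 120 g, balancing within 25 mm of the origin. Origin: on the underside, midway between the two grip paddles of the open tongs; x points to the tips, z up. The pivot barrel (18 mm across, 30 mm tall) is at x = -90 mm. The tip pads (black rubber, 24 mm long, 20 mm tall, 4 mm thick, 6 to 26 mm above the underside) are at x = +100 mm.
- tongs_grip (a point): Where to hold the tongs: midway between the paddles, 16 mm above the underside. Upright steel paddles, 44 mm long in x, 32 mm tall; outer faces 54 mm apart when open, 40 mm when the tips are 22 mm apart; 1 mm of squeeze closes the tips 2.1 mm. A spring holds them open: about 7 N on the paddles to start closing, 10 N at tips 22 mm apart.
- tongs_jaw (a joint): Pivot of the tongs' left arm (that on +y) against the right arm, which is one piece with body tongs: 0 = open (tips 52 mm apart), 0.16 rad = tips 22 mm apart and pads parallel, 0.23 rad = stop.
- tip_left (a point): Centre of the inner face of the left tip pad of the tongs, 16 mm above the tongs' underside.
- tip_right (a point): Centre of the inner face of the right tip pad of the tongs, 16 mm above the tongs' underside.
- tray: Specimen tray: a wooden board 100 mm (its x) by 250 mm (its y), 12 mm thick, fixed to the desk, origin under its centre. A row of three square pockets 34 mm wide and 5 mm deep along its y axis, at y = -75, 0 and +75 mm; each has one specimen, in any order. All three specimens are of the same pale stone.
- crystal: The tall crystal: upright six-sided column 22 mm across flats (25 mm across corners), straight for 40 mm, then a point, 55 mm tall in all, 30 to 55 g. Origin: centre of its foot, z up; it stands on a pocket floor 7 mm above the desk.
- stub: Bystander specimen: short six-sided column with a flat top, 22 mm across flats, 24 mm tall; origin at the centre of its foot.
- dome: Bystander specimen: low round dome, 30 mm across, 18 mm tall; origin at the centre of its foot.
- magnifier: Bystander: magnifying glass with black handle, 76x170x19 mm, origin under its middle.
- eraser: Bystander: eraser, 21x48x11 mm, origin under its middle.
- ink_bottle: Bystander: square dark ink bottle, 52x52x62 mm, origin under its middle.
- bell: Bystander: hand bell, 62 mm across, 89 mm tall, origin under its middle.
Things that resemble listed ones, but are neither listed nor needed, are in the scene too. Leave any pink look-alike of the crystal alone.

How it is judged:
On the way, in this order (a step that is already met when the one before it is completed fails the run):
1. the tongs are held by the gripper, lifted off the desk, and the crystal still stands in its pocket (contact force between the fingers and tongs above 2 N and height (world z) of tongs above 0.012 m and distance of crystal from where it was at the start of the episode below 0.01 m), for 0.2 s.
2. the crystal is lifted out of its pocket between the tips of the tongs (contact force between the fingers and tongs above 2 N and contact force between tongs and crystal above 0.8 N and height (world z) of crystal above 0.03 m and distance between tip_left and tip_right below 0.032 m), for 0.2 s.
At the end, for the whole second after the job is handed in: The gripper holds the tongs (over 2 N), the tongs grip the crystal (over 0.8 N, tips under 32 mm apart), its foot is over 108 mm above the desk, it leans less than 0.4 rad and moves slower than 3 cm/s, nothing else touches it, and the other two specimens stand within 15 mm of where they were (contact force between the fingers and tongs above 2 N and contact force between tongs and crystal above 0.8 N and height (world z) of crystal above 0.108 m and angle between crystal's own z axis and vertical below 0.4 rad and linear speed of crystal below 0.03 m/s and distance between tip_left and tip_right below 0.032 m and distance between tip_left and crystal below 0.06 m and contact force between each of the arm, the fingers and crystal below 0.1 N and distance of each of stub, dome from where it was at the start of the episode below 0.015 m and angle between each of stub, dome's own z axis and vertical below 0.2 rad); the arm keeps its last pose, push and grip.
It fails at once if the robot itself touches a specimen (contact force between any of the fingers, the arm and crystal above 0.3 N or contact force between any of the fingers, the arm and stub above 0.3 N or contact force between any of the fingers, the arm and dome above 0.3 N).
It fails at once if one of the other specimens is knocked over or pushed out of its pocket (distance of any of stub, dome from where it was at the start of the episode above 0.02 m or angle between any of stub, dome's own z axis and vertical above 0.5 rad).
It fails at once if a bystander on the desk is shoved more than 3 cm (distance of any of magnifier, eraser, ink_bottle, bell from where it was at the start of the episode above 0.03 m).
It also fails if it takes over 42 s, if anything falls off the work surface, if the arm or the gripper's body presses on something with over 40 N, if the wrist force passes 120 N, or if a joint passes its speed limit or range.

ROBOT

A 6-joint arm with a two-finger parallel gripper is mounted at the origin on the work surface; the furniture and walls round the work are solid. World frame = base frame: x ahead of the robot, y to its left, z up, the work surface at z = 0. Lengths are in m, angles in rad, forces in N, time in s.
With the tool pointing down it reaches from about 0.25 to 0.775 m from the base axis. Payload 4 kg.
Tool frame: the origin (TCP) lies midway between the tips of the shut fingers; the grasp point (between the pads) lies 19 mm behind it; z points along the fingers, y is the line along which they close (so a half turn about z gives the same grasp; the last joint's range is limited). The gripper opens to 94 mm and grips with 3 to 60 N. Pads are 16 mm wide; open, the fingers measure 119 mm over their backs; the gripper's body (75 mm by 177 mm) begins 78 mm behind the grasp point.
Start: joints at [-1.279, 0.087, 1.371, -0, 1.684, -0.103], TCP at [0.212, -0.508, 0.206] pointing down, gripper open.
Joint ranges: [-3.1, 3.1], [-0.76, 2.03], [0.27, 2.55], [-1.08, 4.22], [0.17, 2.65], [-2.57, 2.57]. Speed limits (rad/s): [2.79, 2.79, 3.14, 3.14, 3.14, 3.14].

INTERFACE

Orientations are given as a unit quaternion [w, x, y, z].
In Python, from bench import manip, snapshot gives the robot as it stands. Calls block until the motion is done:
- manip.movep(position, orientation): joint-space move of the TCP to a pose.
- manip.movel(position, speed=0.15, orientation=None): straight line of the TCP; orientation=None keeps the orientation; speed is the mean speed in m/s.
- manip.set_joints(angles): joint-space move.
- manip.let_go() and manip.close_gripper(squeeze=None): open the fingers fully, or close them until they stop; squeeze is the grip in N (None keeps the last).
- manip.hold(seconds).
- manip.ik(position, orientation): joint angles nearest the present ones, or None.
- manip.read_state(): the state.
- snapshot(name): name is "scene" or "top"; returns a dict with "frame" (480x640x3 uint8, blue, green, red), "z_map" (480x640 float32, m along the optical axis (not along the pixel's ray), 0 where there is no reading), "intrinsics" (3x3 intrinsics, pixels), "R" (3x3) and "t" (3): a world point X has camera coordinates R X + t. Camera axes: x right, y down, z forward; pixel columns grow to the right and rows downward; lengths in m; the calibration is good to about 2 mm. A picture is of the moment at which its call begins.
A pose or a line that the arm cannot do raises manip.Unreachable and nothing moves.
- manip.close_job(): hands the job in; it is judged then, once.
The state is a dict: "t": time; "joint_positions": joint angles; "qd": joint speeds; "joint_torque": joint torques, N m; "tool_pos": TCP position; "tcp_rot": TCP orientation; "ft_force": force on the tool from outside, world axes, zero at the start; "moment": the same for the moment, N m; "grip_width": opening from 0.0 (shut) to 1.0 (fully open); "grip_force": force on a finger pad.
Only numpy, scipy, OpenCV 4.12 (cv2) and the standard library are available. Lean on these libraries where they do the work, as an engineer would, in place of code of your own. Each camera call takes 0.05 s, during which the arm holds its last target. There are 200 camera calls.

## Working session

There is one attempt and no reset: what is moved stays moved. The work goes in short steps, each a Python script; the robot and the scene stay as the last script left them, time stands still between calls to the robot, and variables do not carry over. Pictures are saved under pics/ and viewed, at most 10 in all, crops included, and the job is handed in when it is done.

```bash
mkdir -p pics && ls
cat > h.py <<'E'
import numpy as np, cv2
from bench import manip, snapshot
def world(s,u,v,z):
    "ray of pixel onto plane z"
    K,R,t=map(np.array,(s["intrinsics"],s["R"],s["t"]))
    d=R.T@np.linalg.solve(K,[u,v,1.]); c=-R.T@t
    return c+d*(z-c[2])/d[2]
def pts(s):
    "world xyz per pixel from depth"
    K,R,t=map(np.array,(s["intrinsics"],s["R"],s["t"]))
    v,u=np.mgrid[:480,:640]; Z=s["z_map"]
    P=np.stack([u,v,np.ones_like(u)],-1)@np.linalg.inv(K).T*Z[...,None]
    W=(P-t)@R; W[Z==0]=np.nan
    return W
def pix(s,X):
    K,R,t=map(np.array,(s["intrinsics"],s["R"],s["t"]))
    p=K@(R@np.array(X)+t); return p[:2]/p[2]
E
python3 - <<'E'
from h import *
import pickle
for n in("top","scene"):
    s=snapshot(n); pickle.dump(s,open(n+".pkl","wb")); cv2.imwrite(f"pics/{n}0.png",s["frame"])
    print(n,-np.array(s["R"]).T@np.array(s["t"]), np.array(s["intrinsics"])[0,0])
print(manip.read_state())
E
```

```text
pics
top [ 0.39523065 -0.0166742   1.08543562] 504.35019075377215
scene [-0.30297437 -0.63818984  0.5681465 ] 611.9654976641439
{'t': 0.1, 'joint_positions': array([-1.27908241e+00,  8.78535490e-02,  1.37209489e+00,  1.02550570e-05,
        1.68359995e+00, -1.03092523e-01]), 'qd': array([ 0.00025673, -0.00187767, -0.00219437, -0.00210559, -0.0004442 ,
       -0.00104204]), 'joint_torque': array([ 1.87547201e-03, -3.41250050e+01, -3.03301728e+01,  7.19307829e-02,
        3.03822022e-02, -9.17791726e-05]), 'tool_pos': array([ 0.21140596, -0.50721122,  0.20444046]), 'tcp_rot': array([-9.74001462e-04,  9.80578592e-01,  1.96124113e-01, -8.70138273e-05]), 'ft_force': array([ 0.44551252,  0.02119654, -0.238216  ]), 'moment': array([0.06315764, 0.01345733, 0.0110358 ]), 'grip_force': 0.0, 'grip_width': 0.9995100771642257}
```

View pics/top0.png

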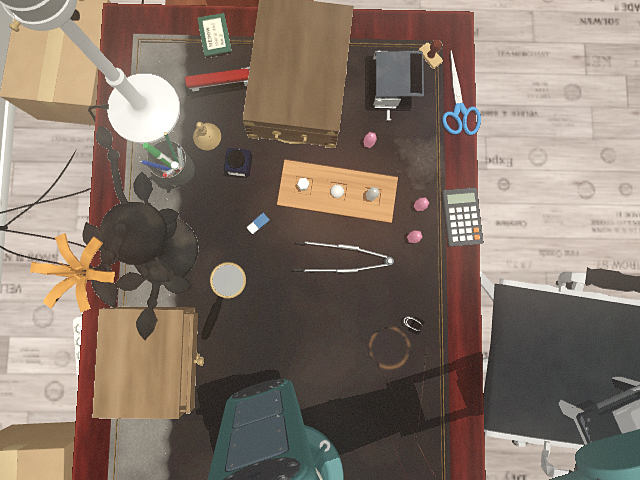

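View pics/scene0.png

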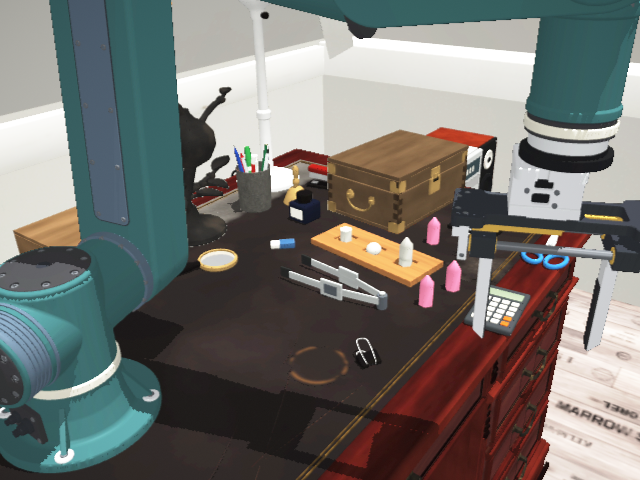

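Top: tray with specimens at (304,184), (337,190), (372,195); tongs with pivot at (390,261) and tips near (295,243)/(293,270), pointing +y. Scene: the pointed pale specimen stands at (405,250), the -y end of the tray; flat stub at (346,233), dome at (374,248). The pink look-alikes are at (433,232), (453,276) and (427,291). So the crystal should be top (372,195). I'll confirm it in an enlarged crop and measure.

Run:
```python
from h import *
import pickle
T=pickle.load(open("top.pkl","rb"));S=pickle.load(open("scene.pkl","rb"))
a=cv2.resize(T["frame"][155:285,275:435],None,fx=4.9,fy=4.5,interpolation=cv2.INTER_CUBIC)[:,:784]
a=cv2.resize(T["frame"][155:285,275:435],(492,400),interpolation=cv2.INTER_CUBIC)
b=cv2.resize(S["frame"][210:330,270:480],(700,400),interpolation=cv2.INTER_CUBIC)
cv2.imwrite("pics/c1.png",cv2.resize(np.hstack([a,b[:, :]]),(800,268)) if 0 else np.vstack([cv2.resize(a,(369,300)),cv2.resize(b,(525,300))[:, :369]]) if 0 else np.vstack([np.pad(cv2.resize(a,(369,300)),((0,0),(0,156),(0,0))),cv2.resize(b,(525,300))]))
W=pts(T); g=cv2.cvtColor(T["frame"],cv2.COLOR_BGR2GRAY); hsv=cv2.cvtColor(T["frame"],cv2.COLOR_BGR2HSV)
# tray: orange mask
m=cv2.inRange(hsv,(8,90,120),(25,255,255)); m[:155]=0;m[225:]=0;m[:,:270]=0;m[:,405:]=0
c=max(cv2.findContours(m,cv2.RETR_EXTERNAL,cv2.CHAIN_APPROX_NONE)[0],key=cv2.contourArea)
P=np.array([world(T,u,v,.012)[:2] for u,v in c[:,0]],np.float32)*1000
print("tray",cv2.minAreaRect(P))
# tongs bright mask
n=(g>110).astype(np.uint8); n[:232]=0;n[283:]=0;n[:,:285]=0;n[:,400:]=0
n[(hsv[...,1]>80)]=0
vu=np.argwhere(n); Q=np.array([world(T,u,v,.031)[:2] for v,u in vu])*1000
print("tongs rect",len(Q),cv2.minAreaRect(Q.astype(np.float32)), "z",np.nanpercentile(W[n>0][:,2],[5,50,95]))
for u,v in((372,195),(337,190),(304,184)):
    w=W[v-9:v+10,u-9:u+10].reshape(-1,3); k=w[:,2]>.02
    t=w[np.nanargmax(w[:,2])]; print("spec",u,v,"top",t.round(4),"mean",np.nanmean(w[k],0).round(4))
WS=pts(S)
for u,v in((405,250),(346,233),(374,248)):
    w=WS[v-18:v+18,u-10:u+11].reshape(-1,3); t=w[np.nanargmax(np.where(w[:,1]<.2,w[:,2],0))]; print("scene",u,v,t.round(4))
```

```text
tray ((591.5519409179688, -87.43115234375), (251.3882598876953, 102.1363754272461), 81.91104888916016)
tongs rect 455 ((448.07843017578125, -110.43629455566406), (60.509586334228516, 186.2681884765625), 0.6918883919715881) z [-0.0016917   0.02319391  0.03306932]
spec 372 195 top [ 0.5798 -0.1616  0.0635] mean [ 0.5799 -0.159   0.0481]
spec 337 190 top [ 0.5913 -0.0876  0.0289] mean [ 0.59   -0.0856  0.0234]
spec 304 184 top [ 0.6083 -0.0192  0.036 ] mean [ 0.6021 -0.0127  0.0303]
scene 405 250 [ 0.5822 -0.1609  0.0628]
scene 346 233 [ 0.5999 -0.0136  0.0338]
scene 374 248 [ 0.5871 -0.0854  0.0265]
```

View pics/c1.png

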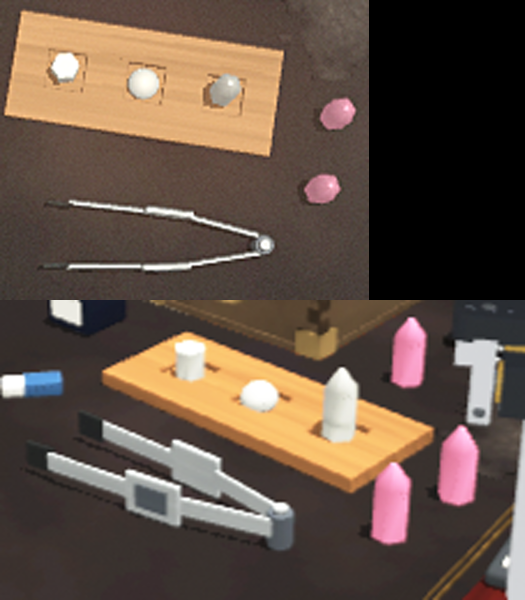

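Crop: pointed pale crystal is at the -y pocket (crop 225,90 → top px 372,195); its height of 63 mm matches. The tongs' paddles are at top px ≈ (348,247) and (347,271). Next I'll refine the tongs pose.

Run:
```python
from h import *
import pickle
T=pickle.load(open("top.pkl","rb"));S=pickle.load(open("scene.pkl","rb"))
w=lambda u,v,z=.032: world(T,u,v,z)[:2]
piv=w(389.9,260.7,.030); pl=w(347.8,246.9); pr=w(347,270.7); tl=w(294.5,243.4,.026); tr=w(293.2,270.7,.026)
ax=(tl+tr)/2-piv; L=np.linalg.norm(ax); yaw=np.degrees(np.arctan2(ax[1],ax[0])); ax/=L
print("piv",piv,"paddles",pl,pr,np.linalg.norm(pl-pr),"mid",(pl+pr)/2,"piv->mid",np.linalg.norm((pl+pr)/2-piv),"piv->tip",L,"yaw",yaw,"grip from piv",piv+.09*ax)
# scene check
W=pts(S); 
for f,Q in(("a",w),):
    g=piv+.09*ax; n=np.array([-ax[1],ax[0]])
    for k in(1,-1):
        p=g+n*k*.0265; print("pad px scene",pix(S,[*p,.016]),"top",pix(T,[*p,.032]))
# steel mask rows in top: thickness centre around paddles
g=cv2.cvtColor(T["frame"],cv2.COLOR_BGR2GRAY)
for u in range(300,396,5): 
    col=g[235:280,u].astype(int); r=np.where(col>90)[0]+235; print(u,r.tolist())
```

```text
piv [ 0.44037646 -0.19730371] paddles [ 0.46803357 -0.10868867] [ 0.41838418 -0.10720588] 0.04967152653256753 mid [ 0.44320887 -0.10794728] piv->mid 0.08940131234566082 piv->tip 0.20137101829638185 yaw 88.46922593095883 grip from piv [ 0.44278071 -0.10733583]
pad px scene [328.91438492 289.52284333] top [346.7188977  271.70657765]
pad px scene [347.08779208 276.79188189] top [347.49477152 246.30580438]
300 []
305 [241, 242, 269, 270, 271]
310 [242, 243, 269, 270]
315 [242, 243, 244, 269, 270]
320 [243, 244, 245, 269, 270]
325 [243, 244, 245, 269, 270]
330 [244, 245, 246, 269, 270]
335 [245, 246, 269, 270]
340 [244, 245, 246, 247, 269, 270, 271]
345 [245, 246, 247, 248, 269, 270, 271]
350 [245, 246, 247, 248, 249, 269, 270, 271]
355 [246, 247, 248, 249, 269, 270, 271]
360 [248, 249, 250, 268, 269]
365 [250, 251, 252, 267, 268]
370 [251, 252, 253, 266, 267, 268]
375 [253, 254, 265, 266, 267]
380 [254, 255, 256, 265, 266]
385 [255, 256, 257, 264, 265]
390 [257, 258, 259, 260, 261, 262, 263, 264]
395 []
```

```bash
cat >> h.py <<'E'
from scipy.spatial.transform import Rotation as Ro
def down(yaw):
    "tool z down, tool y across the tongs whose x axis has this yaw"
    c,s=np.cos(yaw),np.sin(yaw)
    x,y=np.array([c,s,0]),np.array([s,-c,0])
    q=Ro.from_matrix(np.c_[x,y,[0,0,-1]]).as_quat()
    return q[[3,0,1,2]]
E
python3 - <<'E'
from h import *
import pickle
T=pickle.load(open("top.pkl","rb"))
g=cv2.cvtColor(T["frame"],cv2.COLOR_BGR2GRAY); M=[]
for u in list(range(305,336,3))+[340,345,350,355]+list(range(360,386,3)):
    r=np.where(g[235:280,u]>90)[0]+235; a,b=r[r<259],r[r>=259]
    M.append(world(T,u,(a.mean()+b.mean())/2,.031)[:2])
M=np.array(M); d=cv2.fitLine(M.astype(np.float32),cv2.DIST_L2,0,.001,.001).ravel(); 
if d[1]<0: d[:2]*=-1
yaw=np.arctan2(d[1],d[0]); piv=world(T,389.9,260.7,.03)[:2]
p=d[2:]+d[:2]*((piv-d[2:])@d[:2]); G=p+.09*d[:2]
print(np.degrees(yaw),"piv off axis",piv-p,"G",G)
ty=np.radians(-8.1); C=np.array([.581,-.161])
B=C-.1*np.array([np.cos(ty),np.sin(ty)])
for f in(0,np.pi):
    for n,P,z,y in(("pick",G,.15,yaw),("pick",G,.004,yaw),("place",B,.15,ty),("place",B,.02,ty)):
        j=manip.ik([*P,z],down(y+f)); print(f,n,P.round(4),None if j is None else np.round(j,2))
E
```

```text
87.61747 piv off axis [-3.22836099e-04  1.34318245e-05] G [ 0.44444068 -0.10739494]
0 pick [ 0.4444 -0.1074] [-0.36 -0.1   1.67 -0.    1.58 -0.32]
0 pick [ 0.4444 -0.1074] [-0.36  0.02  1.86 -0.    1.26 -0.32]
0 place [ 0.482  -0.1469] [-0.41  0.    1.57 -0.    1.57  1.3 ]
0 place [ 0.482  -0.1469] [-0.41  0.1   1.74 -0.    1.3   1.3 ]
3.141592653589793 pick [ 0.4444 -0.1074] None
3.141592653589793 pick [ 0.4444 -0.1074] None
3.141592653589793 place [ 0.482  -0.1469] [-0.41  0.    1.57 -0.    1.57 -1.84]
3.141592653589793 place [ 0.482  -0.1469] [-0.41  0.1   1.74 -0.    1.3  -1.84]
```

Run:
```python
from h import *
q=down(np.radians(87.6)); G=[.4444,-.1074]
manip.movep([*G,.13],q); manip.movel([*G,.004],.1)
s=manip.read_state(); print(s["t"],s["tool_pos"],s["ft_force"])
manip.close_gripper(6); s=manip.read_state(); print(s["t"],s["grip_width"]*94,s["grip_force"],s["ft_force"])
manip.movel([*G,.05],.06); manip.hold(.3)
s=manip.read_state(); print(s["t"],s["grip_width"]*94,s["grip_force"],s["tool_pos"],s["ft_force"],s["moment"])
S=snapshot("scene"); T=snapshot("top")
a=cv2.resize(S["frame"][170:330,240:480],(600,400)); b=cv2.resize(T["frame"][215:295,270:430],(600,200))[:200]
cv2.imwrite("pics/l1.png",np.vstack([a,b]))
```

```text
3.225 [ 0.44506384 -0.10765211  0.00475985] [-0.18815225 -0.16361169  0.05766235]
3.9083 55.33649282912329 5.978185628482606 [0.4744472  0.30901428 0.18155947]
5.125 55.50421021570198 5.980687454575673 [ 0.44416211 -0.10732152  0.04963924] [-0.55263826 -0.55103418 -1.43152479] [-0.04651224 -0.11177832 -0.02069683]
```

View pics/l1.png

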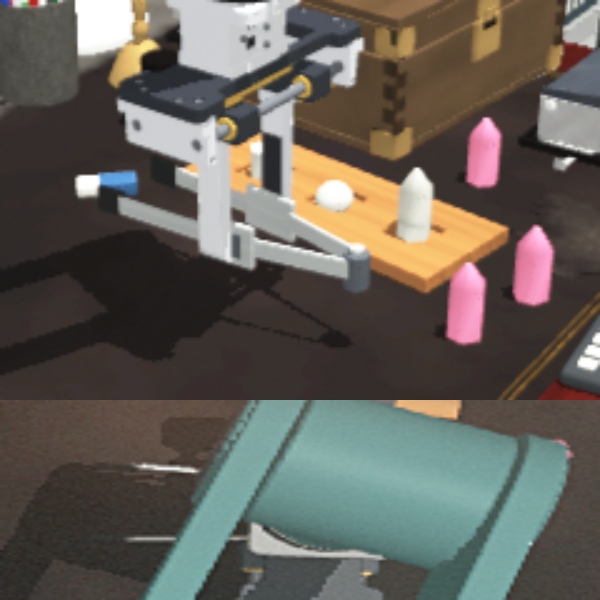

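Tongs are lifted and look level; barrel at crop (357,249), near pad at (108,200), far pad at (163,167). Now checking where they sit in the grip against prediction.

Run:
```python
from h import *
S=snapshot("scene"); W=pts(S)
g=np.array([.4442,-.1073]); y=np.radians(87.6); ax=np.array([np.cos(y),np.sin(y)]); n=np.array([-ax[1],ax[0]])
f=lambda u,v:(int(240+u/2.5),int(170+v/2.5))
for nm,(u,v) in dict(bartop=(357,249),bar=(357,270),rarm_rear=(300,253),padnearend=(240,248),rarm_front=(160,216),padR=(110,202),larm=(210,180),padL=(165,170),rarm_f2=(135,208)).items():
    U,V=f(u,v); w=np.nanmedian(W[V-1:V+2,U-1:U+2].reshape(-1,3),0); d=w[:2]-g
    print(nm,U,V,"tongs x,y,z:",(1000*np.array([d@ax,d@n,w[2]])).round(1))
print(pix(S,[*(g-.09*ax),.076]))
# barrel: steel mask extents by depth
x=(W[...,:2]-g)@ax; yy=(W[...,:2]-g)@n; z=W[...,2]
for lo,hi in((-.103,-.075),(-.06,-.03),(.03,.06),(.06,.085),(.088,.12)):
  for sg in(1,-1):
    m=(x>lo)&(x<hi)&(abs(yy)<.045)&(z>.035)&(z<.1)&(yy*sg>0)
    if m.sum()>5: print(lo,hi,sg,m.sum(),"x",np.percentile(x[m],[2,98]).round(4),"y",np.percentile(yy[m],[5,50,95]).round(4),"z",np.percentile(z[m],[3,50,97]).round(4))
```

```text
bartop 382 269 tongs x,y,z: [-89.5   0.5  74.9]
bar 382 278 tongs x,y,z: [-93.5   5.9  61.3]
rarm_rear 360 271 tongs x,y,z: [-56.2  14.9  66.2]
padnearend 336 269 tongs x,y,z: [-14.5  26.1  61.5]
rarm_front 304 256 tongs x,y,z: [53.7 27.7 64.4]
padR 284 250 tongs x,y,z: [97.9 29.9 62.1]
larm 324 242 tongs x,y,z: [ -1.3  39.5 112.7]
padL 306 238 tongs x,y,z: [ 94.3 -26.4  63.8]
rarm_f2 294 253 tongs x,y,z: [74.6 29.8 64. ]
[382.46717511 268.1267944 ]
-0.103 -0.075 1 204 x [-0.0983 -0.0755] y [0.0011 0.0071 0.0111] z [0.0477 0.0619 0.0739]
-0.103 -0.075 -1 37 x [-0.0982 -0.0806] y [-0.0071 -0.0024 -0.0001] z [0.0498 0.0707 0.0751]
-0.06 -0.03 1 136 x [-0.0598 -0.0306] y [0.0134 0.0171 0.0211] z [0.0552 0.0622 0.0691]
-0.06 -0.03 -1 101 x [-0.0592 -0.0306] y [-0.019  -0.0156 -0.0124] z [0.0554 0.0631 0.0693]
0.03 0.06 1 108 x [0.0309 0.0596] y [0.0254 0.0281 0.0307] z [0.0558 0.0627 0.0694]
0.03 0.06 -1 16 x [0.0308 0.0343] y [-0.028  -0.0251 -0.0232] z [0.0549 0.0616 0.0689]
0.06 0.085 1 81 x [0.061  0.0838] y [0.0276 0.0298 0.0323] z [0.0555 0.0636 0.0698]
0.06 0.085 -1 58 x [0.0651 0.0847] y [-0.0298 -0.0271 -0.0245] z [0.0553 0.0623 0.0695]
0.088 0.12 1 101 x [0.0884 0.1096] y [0.0275 0.0298 0.0324] z [0.0525 0.0621 0.0718]
0.088 0.12 -1 94 x [0.0886 0.1102] y [-0.029  -0.0264 -0.0243] z [0.0531 0.0624 0.0723]
```

Run:
```python
from h import *
import pickle
S=pickle.load(open("scene.pkl","rb")); W=pts(S)
m=(np.hypot(W[...,0]-.581,W[...,1]+.161)<.017)&(W[...,2]>.018)&(W[...,2]<.044)
for u in np.unique(np.argwhere(m)[:,1]):
    w=W[:,u][m[:,u]]
    if len(w)>4: print(u,len(w),(1000*w[:,:2].mean(0)).round(1),int(S["frame"][:,u][m[:,u]].mean()))
ty=np.radians(-8.1); ax=np.array([np.cos(ty),np.sin(ty)]); n=np.array([-ax[1],ax[0]])
B=np.array([.581,-.161])-.1*ax-.0013*n; q=down(ty)
manip.movel([.4442,-.1073,.16],.15)
manip.movep([*B,.16],q); manip.movel([*B,.11],.1); manip.hold(.2)
s=manip.read_state(); print(s["t"],s["grip_width"]*94,s["grip_force"],s["tool_pos"],B)
S=snapshot("scene"); T=snapshot("top"); pickle.dump(S,open("s2.pkl","wb")); pickle.dump(T,open("t2.pkl","wb"))
a=cv2.resize(S["frame"][150:320,270:510],(565,400)); b=cv2.resize(T["frame"][160:240,300:420],(300,200))
cv2.imwrite("pics/l2.png",np.vstack([a,np.pad(b,((0,0),(0,265),(0,0)))]))
```

```text
399 13 [ 574.8 -151.8] 183
400 13 [ 573.7 -154.6] 183
401 12 [ 573.  -157.2] 187
402 13 [ 572.7 -159.4] 193
403 12 [ 572.  -161.9] 198
404 13 [ 571.6 -164.2] 206
405 13 [ 573.5 -165.3] 214
406 13 [ 574.1 -166.9] 220
407 14 [ 575.7 -168.3] 224
408 13 [ 577.1 -169.5] 228
409 13 [ 578.4 -170.8] 230
410 13 [ 580.4 -171.8] 231
411 11 [ 585.9 -170.8] 231
412 5 [ 590.8 -169.8] 214
8.45 55.86657110954252 5.980715423065703 [ 0.48243932 -0.14844138  0.11101467] [ 0.48181446 -0.14819691]
```

View pics/l2.png

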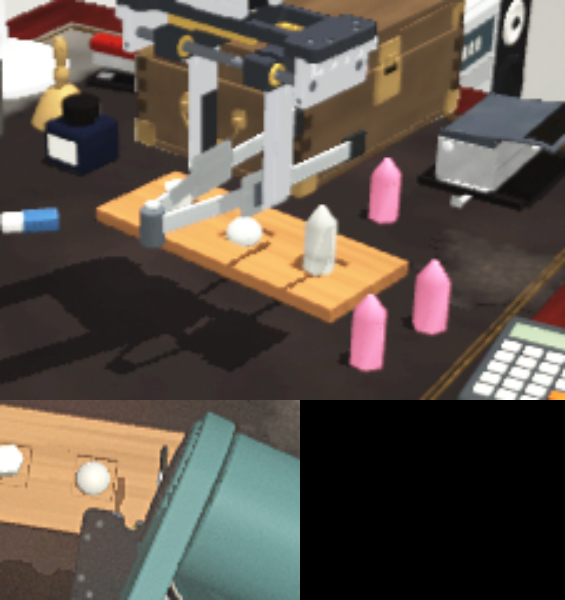

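Tongs level and hovering with pads either side of the crystal (scene crop 320,240). The crystal's visible faces run at about 77° and 137°, so tongs at yaw 17° would meet flats. I'll check clearance to the nearest pink look-alike.

Run:
```python
from h import *
import pickle
T=pickle.load(open("top.pkl","rb"));S=pickle.load(open("scene.pkl","rb"))
for s in(T,S):
    W=pts(s); hsv=cv2.cvtColor(s["frame"],cv2.COLOR_BGR2HSV)
    m=cv2.inRange(hsv,(150,50,80),(179,255,255)); k,l,st,c=cv2.connectedComponentsWithStats(m)
    for i in range(1,k):
        if st[i,4]>30:
            w=W[l==i]; t=w[w[:,2]>np.nanmax(w[:,2])-.006]; print(c[i].round(),"top",np.nanmean(t,0).round(3),"range",np.nanmin(w,0).round(3),np.nanmax(w,0).round(3))
# fingers width/extent around grip, tongs frame, now
S=pickle.load(open("s2.pkl","rb")); W=pts(S); p=np.array([.4824,-.1484]); ty=np.radians(-8.1)
ax=np.array([np.cos(ty),np.sin(ty)]); n=np.array([-ax[1],ax[0]])
x=(W[...,:2]-p)@ax; y=(W[...,:2]-p)@n; z=W[...,2]
for lo,hi in((.108,.125),(.145,.17)):
    m=(z>lo)&(z<hi)&(abs(x)<.05)&(abs(y)<.08); print("fingers",m.sum(),[np.percentile(a[m],[2,25,50,75,98]).round(3) for a in(x,y)])
m=(x>.085)&(x<.12)&(abs(y)<.045)&(z>.09)&(z<.15)
for sg in(1,-1):
    k=m&(y*sg>0); print("pads",k.sum(),x[k].mean() if k.any() else 0,y[k].mean() if k.any() else 0,np.percentile(z[k],[3,50,97]) if k.any() else 0)
m=(x<-.075)&(x>-.105)&(abs(y)<.02)&(z>.09); print("barrel",x[m].min(),x[m].max(),y[m].mean(),np.percentile(z[m],[3,97]))
```

```text
[369. 139.] top [ 0.702 -0.156  0.052] range [ 0.689 -0.173 -0.003] [ 0.728 -0.144  0.056]
[421. 204.] top [ 0.562 -0.266  0.053] range [ 0.551 -0.285 -0.004] [ 0.582 -0.253  0.057]
[414. 236.] top [ 0.492 -0.25   0.052] range [ 0.481 -0.274 -0.004] [ 0.509 -0.238  0.056]
[433. 232.] top [ 0.7   -0.156  0.051] range [ 0.685 -0.169 -0.003] [ 0.815 -0.104  0.055]
[453. 277.] top [ 0.561 -0.267  0.051] range [ 0.549 -0.279 -0.002] [ 0.661 -0.222  0.055]
[426. 292.] top [ 0.49  -0.252  0.051] range [ 0.48  -0.264 -0.002] [ 0.581 -0.212  0.054]
fingers 465 [array([-0.048, -0.023, -0.009,  0.012,  0.048]), array([-0.039, -0.026, -0.017,  0.023,  0.028])]
fingers 338 [array([-0.011, -0.009, -0.007,  0.   ,  0.008]), array([-0.04 , -0.038, -0.029,  0.03 ,  0.039])]
pads 47 0.10227965096501186 0.028171498076347813 [0.1154501  0.12377317 0.13331113]
pads 94 0.09743450658125814 -0.028419355462282393 [0.11497461 0.12556098 0.1331862 ]
barrel -0.10095501657173087 -0.0751631067796991 -0.0047894173251589916 [0.10855069 0.13660213]
```

Run:
```python
from h import *
import pickle
ty=np.radians(12); ax=np.array([np.cos(ty),np.sin(ty)]); n=np.array([-ax[1],ax[0]])
B=np.array([.582,-.161])-.1*ax-.0015*n; q=down(ty)
manip.movel([*B,.11],.1,q); manip.movel([*B,.021],.06); manip.hold(.2)
s=manip.read_state(); print(s["t"],s["grip_width"]*94,s["grip_force"],s["tool_pos"],B,s["ft_force"])
S=snapshot("scene"); T=snapshot("top"); pickle.dump(S,open("s3.pkl","wb"))
a=cv2.resize(S["frame"][190:310,320:480],(533,400)); b=cv2.resize(T["frame"][160:240,300:420],(300,200))
cv2.imwrite("pics/l3.png",np.vstack([a,np.pad(b,((0,0),(0,233),(0,0)))]))
W=pts(S); x=(W[...,:2]-B)@ax; y=(W[...,:2]-B)@n; z=W[...,2]
for sg in(1,-1):
    k=(x>.09)&(x<.115)&(abs(y)<.045)&(abs(y)>.02)&(z>.018)&(z<.06)&(y*sg>0); print("pads",k.sum(),np.median(y[k]),np.percentile(z[k],[3,97]) if k.any() else 0)
k=(x>.08)&(x<.115)&(abs(y)<.02)&(z>.045); print("crystal tip in tongs frame",x[k].mean(),y[k].mean(),z[k].max())
```

```text
10.8833 55.183281453021436 5.980645758099854 [ 0.48466809 -0.18333693  0.02129702] [ 0.48449711 -0.18325839] [-0.38943638  0.20665166 -0.72659552]
pads 34 0.027926257821321965 [0.0238779  0.04416668]
pads 38 -0.02870103264325134 [0.02534662 0.04432403]
crystal tip in tongs frame 0.09281750495258055 0.006042290149934646 0.054754828024014955
```

View pics/l3.png

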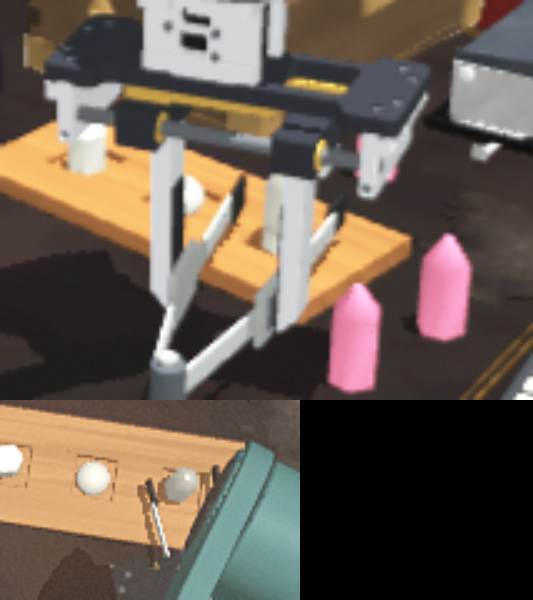

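Crop: crystal stands between the open pads (top crop 180,484 between pads at 151,489 and 215,470), with nothing touching. Next: close in stages, then lift.

Run:
```python
from h import *
import pickle
for f in(9,14,28):
    manip.close_gripper(f); manip.hold(.15); s=manip.read_state(); print(s["t"],f,(s["grip_width"]*94).round(2),s["grip_force"],s["ft_force"].round(2))
p=s["tool_pos"].copy()
manip.movel([p[0],p[1],.036],.04); s=manip.read_state(); print((s["grip_width"]*94).round(2),s["grip_force"])
manip.movel([p[0],p[1],.17],.07); manip.hold(.4)
s=manip.read_state(); print(s["t"],(s["grip_width"]*94).round(2),s["grip_force"],s["tool_pos"],s["ft_force"].round(2))
S=snapshot("scene"); T=snapshot("top")
a=cv2.resize(S["frame"][120:290,290:500],(494,400)); b=cv2.resize(T["frame"][140:240,280:430],(300,200))
cv2.imwrite("pics/l4.png",np.vstack([a,np.pad(b,((0,0),(0,194),(0,0)))]))
W=pts(S); c=np.array([.582,-.161]); k=(np.hypot(*(W[...,:2]-c).transpose(2,0,1))<.03)&(W[...,2]>.1)
print("above tray z range",np.percentile(W[k][:,2],[1,50,99]) if k.any() else None)
```

```text
Traceback (most recent call last):
AttributeError: 'float' object has no attribute 'round'
```

Run:
```python
from h import *
P=lambda s:print(round(s["t"],2),round(s["grip_width"]*94,2),s["grip_force"],s["tool_pos"].round(4),s["ft_force"].round(2))
for f in(14,28):
    manip.close_gripper(f); manip.hold(.15); s=manip.read_state(); P(s)
p=s["tool_pos"].copy()
manip.movel([p[0],p[1],.036],.04); P(manip.read_state())
manip.movel([p[0],p[1],.17],.07); manip.hold(.4); P(manip.read_state())
S=snapshot("scene"); T=snapshot("top")
a=cv2.resize(S["frame"][120:290,290:500],(494,400)); b=cv2.resize(T["frame"][140:240,280:430],(300,200))
cv2.imwrite("pics/l4.png",np.vstack([a,np.pad(b,((0,0),(0,194),(0,0)))]))
W=pts(S); c=np.array([.582,-.161]); k=(np.hypot(*(W[...,:2]-c).transpose(2,0,1))<.03)&(W[...,2]>.1)
print("above tray z range",np.percentile(W[k][:,2],[1,50,99]) if k.any() else None)
```

```text
11.83 41.42 13.996211439371109 [ 0.4845 -0.1833  0.021 ] [ 0.44  0.85 -0.44]
12.2 40.99 27.992370128631592 [ 0.4845 -0.1832  0.021 ] [-0.31 -0.02 -1.07]
12.72 41.16 27.990885078907013 [ 0.4847 -0.1834  0.0364] [-0.17 -0.06 -2.2 ]
15.19 41.49 27.990764379501343 [ 0.4845 -0.1832  0.17  ] [ 0.01 -0.59 -1.91]
above tray z range [0.15706315 0.18532033 0.20040505]
```

View pics/l4.png

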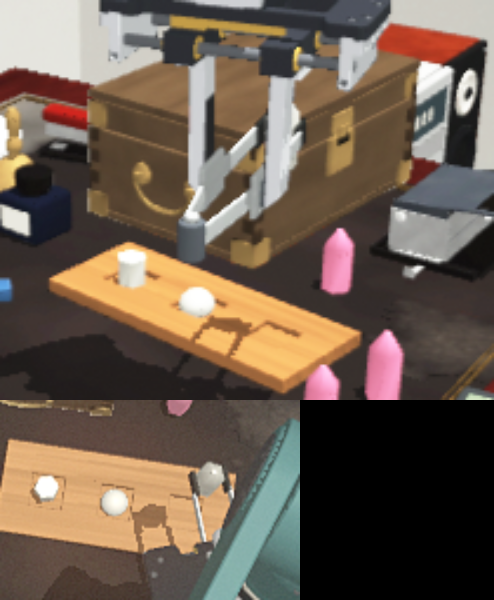

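The crystal is out of its pocket, upright and held between the pads (top crop 210,478), with its foot at about 0.156 m. The other two specimens haven't moved. I'll check that the hold is steady and hand in.

Run:
```python
from h import *
for _ in range(2):
    manip.hold(.6); s=manip.read_state(); W=pts(snapshot("top"))
    k=(np.hypot(W[...,0]-.582,W[...,1]+.161)<.012)&(W[...,2]>.15); print(round(s["t"],2),round(s["grip_width"]*94,2),W[k].mean(0).round(4),W[k][:,2].max().round(4))
print(manip.close_job())
```

```text
15.89 41.56 [ 0.5796 -0.1595  0.1969] 0.2138
16.54 41.57 [ 0.5799 -0.1594  0.1969] 0.211
the job is handed in; nothing more can be done
None
```

The job is handed in with the tall crystal held upright and still in the closed tongs, its foot about 15 cm above the desk (14 cm above the tray top); the gripper touched only the tongs, and the other two specimens stayed in their pockets.

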